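Fill the breakfast caddy

TASK

Fill the wooden caddy for the breakfast table: stand the salt shaker in its smallest well, the pepper mill in the middle-sized well and the jam jar in the largest well, each upright and right down on the caddy's floor. Leave the candle and the tall pantry jar standing where they are, and let none of these five things fall over on the way.

Things in the scene. Friction and masses are not known exactly. Their poses are not given: they have to be found in the camera images.
- caddy: low tray of light wood, 132 x 352 x 20 mm, with a steel handle at each end (about 400 mm long over the handles, which lie low); it stands firm on the table and does not move. Origin at the centre of its underside; its long side is y, z up
- well_small_floor (a point): dark wooden ring standing on the caddy's floor, fixed in it, inner diameter 60 mm, outer 74 mm, 16 mm high, so its top edge is 22 mm above the table; the smallest of the three wells, which stand in a row inside the caddy in any order, 110 mm apart. The point is the centre of the well at the level of the caddy's floor (6 mm above the table), where a thing's underside comes to rest; z up
- well_middle_floor (a point): dark wooden ring standing on the caddy's floor, fixed in it, inner diameter 76 mm, outer 90 mm, 16 mm high, so its top edge is 22 mm above the table; the middle-sized of the three wells, which stand in a row inside the caddy in any order, 110 mm apart. The point is the centre of the well at the level of the caddy's floor (6 mm above the table), where a thing's underside comes to rest; z up
- well_large_floor (a point): dark wooden ring standing on the caddy's floor, fixed in it, inner diameter 92 mm, outer 106 mm, 16 mm high, so its top edge is 22 mm above the table; the largest of the three wells, which stand in a row inside the caddy in any order, 110 mm apart. The point is the centre of the well at the level of the caddy's floor (6 mm above the table), where a thing's underside comes to rest; z up
- salt_center (a point): salt shaker, loose: small clear shaker with a grey domed top, 44 mm across, 90 mm tall, round and 44 mm wide up to 66 mm, about 34 mm wide at the top. The point is at its centre, 45 mm above its underside; z up. About 0.1 kg
- mill_center (a point): pepper mill, loose: turned brown wood with a small metal knob on top, 58 mm across, 170 mm tall, waisted body up to 122 mm and a round head (50 mm) above; the head is widest (50 mm) about 140 mm above the underside, a good place to grip from above, since lower down the mill may reach up into the gripper. The head does not turn. The point is at its centre, 85 mm above its underside; z up. About 0.2 kg
- jam_center (a point): jam jar, loose: glass with red jam and a white lid, 66 mm across, 90 mm tall, the lid 64 mm wide over the top 10 mm; grip it in its upper half (about 66 mm above the underside), as lower down its lid may meet the inside of the gripper. The point is at its centre, 45 mm above its underside; z up. About 0.35 kg
- candle_center (a point): pillar candle, loose: plain pale yellow cylinder with a slanted top, 61 mm across, 131 mm tall. It does not belong in the caddy. The point is 65 mm above its underside; z up
- pantry_jar_center (a point): tall pantry jar, loose: clear glass half full of pale brown lentils, white lid, 88 mm across, 166 mm tall. It does not belong in the caddy. The point is 83 mm above its underside; z up
Mind the look-alikes: they are no part of the job. What is shaped like the part that bears mill_center but pink is not meant.

How it is judged:
At the end, for the whole second after the job is handed in: Salt shaker, pepper mill and jam jar each stand in their own well (small, middle, large): centre within 16 mm of the well's axis, underside within 6 mm of the caddy's floor, tilted less than 0.15 rad (about 8 degrees), at rest. Candle and pantry jar stand upright within 25 mm of where they were (horizontal distance between salt_center and well_small_floor below 0.016 m and z of salt_center in the frame of well_small_floor between 0.039 and 0.051 m and angle between each of salt_center, mill_center, jam_center, candle_center, pantry_jar_center's own z axis and vertical below 0.15 rad and linear speed of each of salt, mill, jam below 0.02 m/s and horizontal distance between mill_center and well_middle_floor below 0.016 m and z of mill_center in the frame of well_middle_floor between 0.079 and 0.091 m and horizontal distance between jam_center and well_large_floor below 0.016 m and z of jam_center in the frame of well_large_floor between 0.039 and 0.051 m and distance of each of candle_center, pantry_jar_center from where it was at the start of the episode below 0.025 m); the robot touches nothing.
It fails at once if the salt shaker is knocked over (tilted more than 0.6 rad) (angle between salt_center's own z axis and vertical above 0.6 rad).
It fails at once if the pepper mill is knocked over (tilted more than 0.6 rad) (angle between mill_center's own z axis and vertical above 0.6 rad).
It fails at once if the jam jar is knocked over (tilted more than 0.6 rad) (angle between jam_center's own z axis and vertical above 0.6 rad).
It fails at once if the candle is knocked over (tilted more than 0.6 rad) (angle between candle_center's own z axis and vertical above 0.6 rad).
It fails at once if the pantry jar is knocked over (tilted more than 0.6 rad) (angle between pantry_jar_center's own z axis and vertical above 0.6 rad).
It also fails if it takes over 99 s, if anything falls off the work surface, if the arm or the gripper's body presses on something with over 40 N, if the wrist force passes 120 N, or if a joint passes its speed limit or range.

ROBOT

A 6-joint arm with a two-finger parallel gripper is mounted at the origin on a cart in front of the work surface, level with it; the furniture and walls round the work are solid. World frame = base frame: x ahead of the robot, y to its left, z up, the work surface at z = 0. Lengths are in m, angles in rad, forces in N, time in s.
With the tool pointing down it reaches from about 0.25 to 0.8 m from the base axis. Payload 8.5 kg.
Tool frame: the origin (TCP) lies at the very end of the fingers, on their centre line; the grasp point (between the pads) lies 19 mm behind it; z points along the fingers, y is the line along which they close (so a half turn about z gives the same grasp; the last joint's range is limited). The gripper opens to 85 mm and grips with 20 to 120 N. Pads are 22 mm wide; open, the fingers measure 114 mm over their backs; the gripper's body (76 mm by 85 mm) begins 54 mm behind the grasp point. The pads swing forward as they close: fully open they stand 13 mm farther back than shut.
Start: joints at [-1.198, 0.238, -0.013, 1.319, 0, 1.571], TCP at [0.191, -0.489, 0.231] pointing down, gripper open.
Joint ranges: [-2.66, 2.66], [-1.03, 1.9], [-1.14, 1.46], [-1.82, 2.27], [-1.45, 1.34], [-3.14, 3.14]. Speed limits (rad/s): [2.22, 2.22, 2.79, 3.14, 3.14, 3.14].

INTERFACE

Orientations are given as a unit quaternion [x, y, z, w].
In Python, from plant import r, effector, kinematics, telemetry, optics gives the robot as it stands. The module is installed in compiled form; this text tells all that it offers. Calls block until the motion is done:
- r.move_to(position, orientation): joint-space move of the TCP to a pose.
- r.servo_line(position, rotation=None, v=0.15): straight line of the TCP; rotation=None keeps the orientation; v is the mean speed in m/s.
- r.move_joints(angles): joint-space move.
- effector.open_jaws() and effector.gripper_close(): open the fingers fully, or close them until they stop; the grip force is fixed at half the most.
- r.dwell(seconds).
- kinematics.solve_ik(position, orientation): joint angles nearest the present ones, or None.
- telemetry.observe(): the state.
- optics.read_camera(name): name is "side" or "top" or "wrist"; returns the picture (384x512x3 uint8, red, green, blue); there is no depth.
- optics.camera_params(name): a dict with "fov_y" (degrees; the focal length in pixels is half the picture's height over the tangent of half this angle, whatever the lens; pixels are square), "cx", "cy" (the principal point, pixels), "T" (4x4, takes a point from camera to world coordinates). Camera axes: x right, y up, looking along -z (the intrinsics and any distortion apply to the point x, -y, -z); pixel columns grow to the right and rows downward; lengths in m; the calibration is good to about 2 mm. A picture is of the moment at which its call begins: read the wrist's pose just before it. camera_params takes no time and is no camera call; for the wrist camera it gives the pose at the moment of the call.
A pose or a line that the arm cannot do raises r.PlanningError and nothing moves.
- r.job_done(): hands the job in; it is judged then, once.
The state is a dict: "time_s": time; "q": joint angles; "qd": joint speeds; "joint_efforts": joint torques, N m; "tcp_pos": TCP position; "ee_rot": TCP orientation; "ft_force": force on the tool from outside, world axes, zero at the start; "ft_torque": the same for the moment, N m; "width": finger opening in m; "grasp_force": force on a finger pad.
Only numpy, scipy, OpenCV 4.12 (cv2) and the standard library are available. Lean on these libraries where they do the work, as an engineer would, in place of code of your own. Each camera call takes 0.05 s, during which the arm holds its last target. There are 200 camera calls.

## Working session

There is one attempt and no reset: what is moved stays moved. The work goes in short steps, each a Python script; the robot and the scene stay as the last script left them, time stands still between calls to the robot, and variables do not carry over. Pictures are saved under pics/ and viewed, at most 14 in all, crops included, and the job is handed in when it is done.

```bash
mkdir -p pics; python3 - <<'E'
from plant import *
import cv2
for n in ("top","side"):
    p=optics.camera_params(n); print(n,p)
    cv2.imwrite(f"pics/{n}0.png",cv2.cvtColor(optics.read_camera(n),cv2.COLOR_RGB2BGR))
print(optics.camera_params("wrist")); print(telemetry.observe())
E
```

```text
top {'fov_y': 48.05795768601937, 'cx': 265.8276964795323, 'cy': 188.63068588896286, 'T': array([[ 0.01595994,  0.99207583, -0.12462273,  0.34457709],
       [-0.99983437,  0.01474457, -0.01066875, -0.01012106],
       [-0.0087467 ,  0.12477236,  0.99214684,  1.30855747],
       [ 0.        ,  0.        ,  0.        ,  1.        ]])}
side {'fov_y': 43.964754002529816, 'cx': 249.3050552863769, 'cy': 190.38683744911043, 'T': array([[ 0.98977396,  0.10243551, -0.0992697 ,  0.4032533 ],
       [-0.14211194,  0.64802817, -0.74824039, -0.8438882 ],
       [-0.01231682,  0.75469627,  0.65595872,  0.80836009],
       [ 0.        ,  0.        ,  0.        ,  1.        ]])}
{'fov_y': 70.38676444778326, 'cx': 254.79297509207404, 'cy': 193.4431867767091, 'T': array([[ 3.63769359e-01,  8.88911044e-01,  2.78404398e-01,
         2.61677832e-01],
       [-9.31488884e-01,  3.47320943e-01,  1.08150922e-01,
        -4.60572044e-01],
       [-5.59129326e-04, -2.98672593e-01,  9.54355473e-01,
         3.73673918e-01],
       [ 0.00000000e+00,  0.00000000e+00,  0.00000000e+00,
         1.00000000e+00]])}
{'time_s': 0.1, 'q': array([-1.19802486e+00,  2.38713022e-01, -1.41787036e-02,  1.31922205e+00,
        1.63039836e-06,  1.57080906e+00]), 'qd': array([-0.00010564, -0.00241913,  0.00067218,  0.00039047, -0.00311762,
        0.00013079]), 'joint_efforts': array([ 8.98935787e-05, -5.39719462e+01,  3.46998417e+01,  1.34519977e-02,
       -9.20921912e-05,  2.98124576e-06]), 'tcp_pos': array([ 0.19106278, -0.48858151,  0.23074259]), 'ee_rot': array([ 9.82681372e-01,  1.85302150e-01, -1.21269758e-04, -6.47463326e-04]), 'ft_force': array([-0.28799483, -0.05715792,  0.20857215]), 'ft_torque': array([ 0.00088834, -0.01277005, -0.004984  ]), 'grasp_force': 0.0, 'width': 0.08564251883281249}
```

View pics/top0.png

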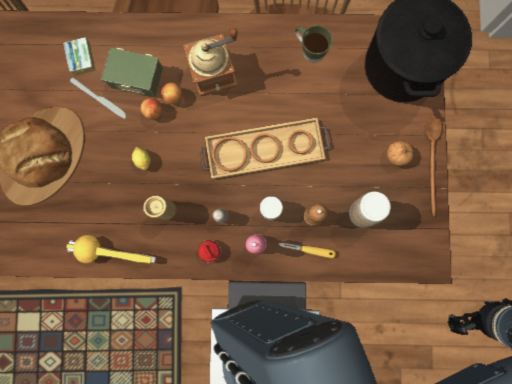

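View pics/side0.png

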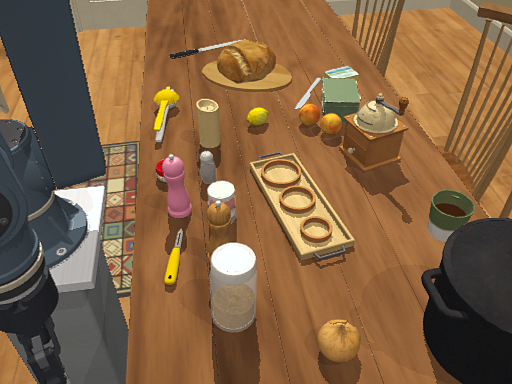

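Top view: the candidates are the brown mill at (316,215) and the pink mill at (255,243). The brown one, turned wood with a metal knob, fits the description. Salt is at (220,215), the jam lid at (271,208), the candle at (157,207) and the pantry jar at (371,208). The wells run large to small at (231,155), (267,149) and (302,142). The side view agrees: mill (220,215), salt (207,165), jam (221,192).

```bash
cat > h.py <<'E'
import numpy as np, cv2
from plant import r, effector, kinematics, telemetry, optics
def cam(p):
    f=192/np.tan(np.radians(p["fov_y"]/2)); return f,p["cx"],p["cy"],np.array(p["T"])
def ray(p,u,v):
    f,cx,cy,T=cam(p); d=T[:3,:3]@np.array([(u-cx)/f,-(v-cy)/f,-1]); return T[:3,3],d
def onplane(p,u,v,z):
    o,d=ray(p,u,v); return o+d*(z-o[2])/d[2]
def proj(p,X):
    f,cx,cy,T=cam(p); c=T[:3,:3].T@(np.asarray(X)-T[:3,3]); return cx+f*c[0]/-c[2], cy+f*c[1]/c[2]
def save(n,im): cv2.imwrite(f"pics/{n}.png",cv2.cvtColor(im,cv2.COLOR_RGB2BGR))
E
python3 - <<'E'
from h import *
p=optics.camera_params("top"); im=cv2.cvtColor(cv2.imread("pics/top0.png"),cv2.COLOR_BGR2RGB)
hsv=cv2.cvtColor(im,cv2.COLOR_RGB2HSV)
white=((hsv[...,1]<60)&(hsv[...,2]>170)).astype(np.uint8)
def blob(m,x0,x1,y0,y1,z,name):
    s=np.zeros_like(m); s[y0:y1,x0:x1]=m[y0:y1,x0:x1]
    c=max(cv2.findContours(s,cv2.RETR_EXTERNAL,cv2.CHAIN_APPROX_NONE)[0],key=cv2.contourArea)
    (u,v),rad=cv2.minEnclosingCircle(c); X=onplane(p,u,v,z)
    print(name,(round(u,1),round(v,1)),"area",cv2.contourArea(c),"diam",2*rad/430.6*(1.3-z),X.round(4))
blob(white,255,290,190,228,.09,"jam")
blob(white,350,395,185,230,.166,"jar")
grey=((hsv[...,1]<70)&(hsv[...,2]>70)).astype(np.uint8); blob(grey,208,232,204,228,.085,"salt")
h=hsv; pale=((h[...,1]<160)&(h[...,2]>150)).astype(np.uint8); blob(pale,140,178,190,225,.125,"candle")
for n,(u,v) in dict(large=(231,155),mid=(267,149),small=(302,142)).items():
    # light interior of ring
    m=((h[...,2]>165)&(h[...,1]<140)).astype(np.uint8)
    k,l,st,ce=cv2.connectedComponentsWithStats(m,connectivity=4)
    i=l[v,u]; print(n,"comp",i,st[i],ce[i],onplane(p,*ce[i],.008).round(4), "d",2*np.sqrt(st[i][4]/np.pi)/430.6*1.3)
a=cv2.resize(im[125:275,190:390],None,fx=4,fy=4,interpolation=cv2.INTER_CUBIC); save("crop_top",a)
E
```

```text
jam (270.6, 207.1) area 364.0 diam 0.06410014169801959 [ 0.4451 -0.0115  0.09  ]
jar (373.7, 206.5) area 692.5 diam 0.08310617812777253 [ 0.4445 -0.2849  0.166 ]
salt (219.7, 215.2) area 136.0 diam 0.04170099188436534 [0.4201 0.1331 0.085 ]
candle (154.0, 206.0) area 364.5 diam 0.06387895769260121 [0.4403 0.3107 0.125 ]
large comp 53 [218 140  29  29 608] [231.62171053 154.29111842] [0.6129 0.1108 0.008 ] d 0.08399939841888214
mid comp 45 [256 137  22  24 402] [266.56218905 148.62437811] [0.6321 0.0036 0.008 ] d 0.06830262781705868
small comp 36 [293 134  18  18 239] [301.67782427 142.59832636] [ 0.6526 -0.1044  0.008 ] d 0.05266515135057242
```

View pics/crop_top.png

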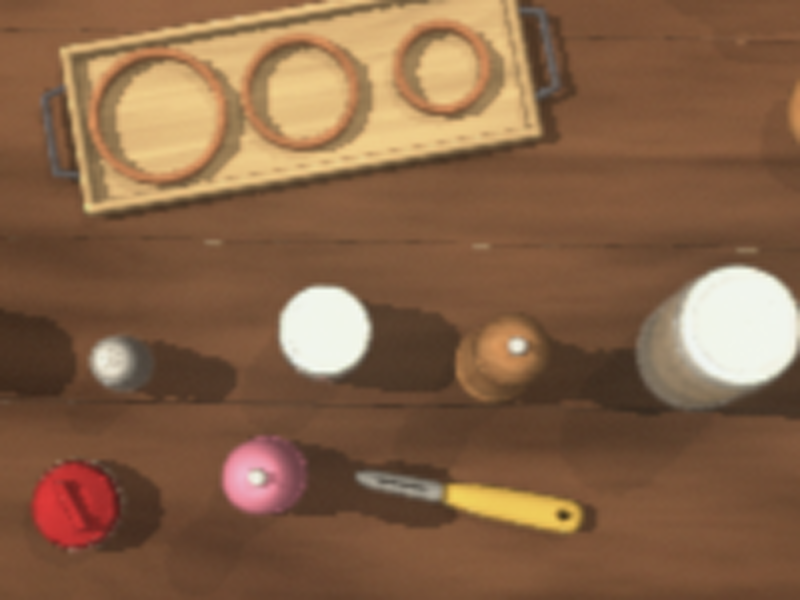

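The crop confirms the brown mill: turned wood with a metal knob at crop (517,345), against the pink one at crop (262,475). The ring outlines measure about 139, 119 and 100 crop px across, so the order large, middle, small is right. A wrist view from above will check the positions.

```bash
python3 - <<'E'
from h import *
r.servo_line([.191,-.489,.40],v=.3)
r.move_to([.48,0,.36],[1,0,0,0])
p=optics.camera_params("wrist"); im=optics.read_camera("wrist"); save("w1",im)
np.save("w1T.npy",p["T"])
t=optics.camera_params("top")
print(telemetry.observe()["time_s"],telemetry.observe()["q"].round(2))
for n,(u,v),z in [("large",(229.5,153.7),.022),("mid",(265,147.6),.022),("small",(300.1,141.4),.022),("jam",(270.6,207.1),.09),("salt",(219.9,215.1),.085),("mill",(318.9,210.9),.169),("pink",(254.5,244),.169),("jar",(373.7,206.5),.166)]:
    X=onplane(t,u,v,z); print(n,X.round(4),"pred wrist px",np.round(proj(p,X),1))
E
```

```text
4.7583 [-0.    0.15  0.2   1.62 -0.   -3.14]
large [0.6117 0.116  0.022 ] pred wrist px [183.2  72.3]
mid [0.6322 0.0082 0.022 ] pred wrist px [249.5  58.4]
small [ 0.653  -0.0985  0.022 ] pred wrist px [317.   43.8]
jam [ 0.445  -0.0114  0.09  ] pred wrist px [262.  182.3]
salt [0.4205 0.1324 0.085 ] pred wrist px [172.7 196.3]
mill [ 0.4304 -0.1393  0.169 ] pred wrist px [361.3 208.6]
pink [0.3408 0.0295 0.169 ] pred wrist px [233.9 268.5]
jar [ 0.4445 -0.2849  0.166 ] pred wrist px [473.4 197.5]
```

View pics/w1.png

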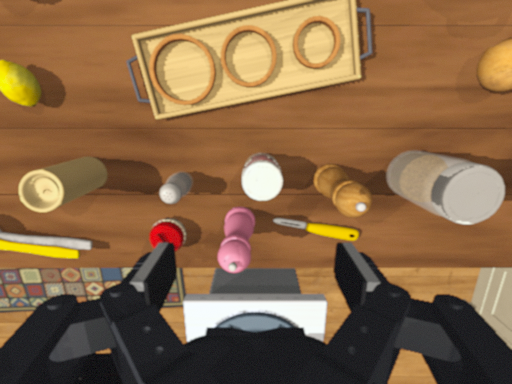

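The wrist view agrees with the top-view predictions to within a few px: rings at (182,70), (249,57) and (317,43), jam (262,180), mill knob (361,208). The salt dome at (170,192) moves the salt to about (.4235, .136). I'm placing the salt first.

```bash
cat >> h.py <<'E'
TH=-.5; Q=[np.cos(TH/2),np.sin(TH/2),0,0]
W=dict(small=(.6535,-.0985),mid=(.633,.0085),large=(.612,.116))
def fz(): return telemetry.observe()["ft_force"].round(1)
def pick(x,y,zg,zup):
    r.move_to([x,y,zup],Q); r.servo_line([x,y,zg],v=.12)
    print("pre",fz()); effector.gripper_close(); s=telemetry.observe(); print("width",s["width"],"gf",s["grasp_force"])
    r.servo_line([x,y,zup],v=.15); s=telemetry.observe(); print("lift",s["width"],s["grasp_force"],s["ft_force"].round(1),s["time_s"])
def place(well,zg,zup):
    x,y=W[well]; r.servo_line([x,y,zup],v=.25)
    r.servo_line([x,y,zg+.025],v=.15); r.servo_line([x,y,zg+.007],v=.04)
    print("down",fz()); 
def release(well,zup):
    x,y=W[well]; effector.open_jaws(); r.dwell(.3); r.servo_line([x,y,zup],v=.12); print(telemetry.observe()["time_s"])
E
python3 - <<'E'
from h import *
pick(.4235,.136,.030,.20)
save("side1",optics.read_camera("side")); 
place("small",.030,.20)
save("side2",optics.read_camera("side")); save("w2",optics.read_camera("wrist"))
s=telemetry.observe(); print(s["width"],s["time_s"])
cv2.imwrite("pics/c2.png",np.hstack([cv2.resize(cv2.imread("pics/side2.png")[130:280,220:370],(400,400)),cv2.resize(cv2.imread("pics/w2.png"),(400,400))]))
E
```

```text
pre [-0.   0.4 -0.2]
width 0.03803432613439769 gf 58.852753413812025
lift 0.03837895522648998 59.41089452422602 [ 0.3  0.1 -1.4] 9.0
down [0.1 0.5 2.1]
0.038342717521529256 12.3333
```

View pics/c2.png

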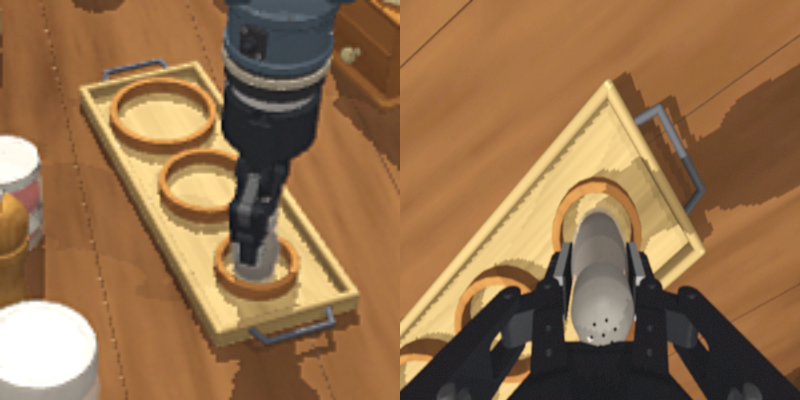

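The salt stands inside its ring: base at crop (258,272), ring centre (257,264), floor contact about 3.5 N. I'm releasing it and taking the mill next.

```bash
python3 - <<'E'
from h import *
release("small",.20)
r.move_to([.56,-.03,.33],Q)
p=optics.camera_params("wrist"); im=optics.read_camera("wrist"); save("w3",im)
save("top3",optics.read_camera("top")); save("side3",optics.read_camera("side"))
for z in(.006,.096): print(np.round(proj(p,[*W["small"],z]),1))
print(np.round(proj(p,[*W["mid"],.022]),1),"mill knob",np.round(proj(p,[.4304,-.1393,.169]),1),telemetry.observe()["time_s"])
a=cv2.imread("pics/w3.png"); b=cv2.imread("pics/side3.png")
cv2.imwrite("pics/c3.png",np.hstack([cv2.resize(a,(512,384)),cv2.resize(b[120:280,200:320],(288,384))]))
E
```

```text
14.6667
[264.2  82.7]
[266.6  76.4]
[211.9 128.2] mill knob [385. 227.] 15.55
```

View pics/c3.png

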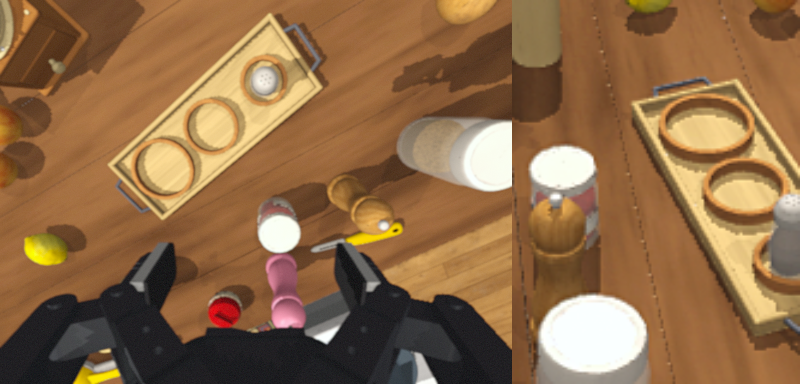

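The salt is centred in its ring: dome (264,79), ring (264,80). The middle ring (212,126) and mill knob (384,227) match the predictions. Mill next.

```bash
python3 - <<'E'
from h import *
r.move_to([.4304,-.1393,.36],Q)
pick(.4304,-.1393,.119,.30)
place("mid",.119,.30)
save("side4",optics.read_camera("side")); save("w4",optics.read_camera("wrist"))
s=telemetry.observe(); print(s["width"],s["time_s"])
cv2.imwrite("pics/c4.png",np.hstack([cv2.resize(cv2.imread("pics/side4.png")[100:280,200:380],(400,400)),cv2.resize(cv2.imread("pics/w4.png"),(400,400))]))
E
```

```text
pre [-0.1 -0.8 -0.3]
width 0.04593875083218679 gf 60.60823503881693
lift 0.04575821753916805 61.55740013346076 [-0.3 -0.1 -1.2] 20.1083
down [-0.8 -0.3  1.1]
0.046090842500948984 23.15
```

View pics/c4.png

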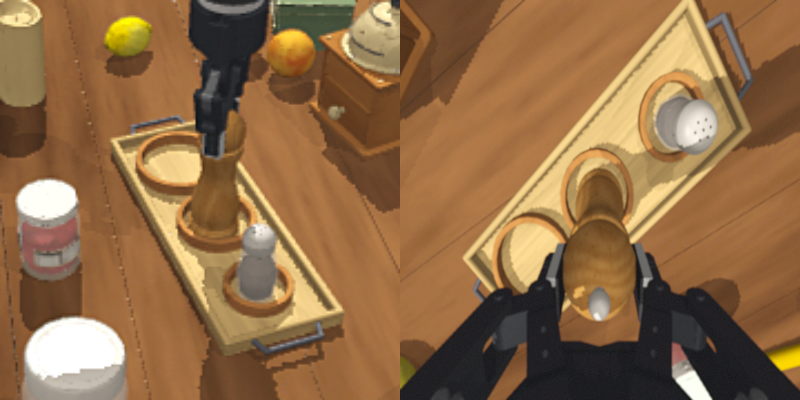

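The mill stands inside the middle ring: foot at crop (215,225), ring (217,218), light contact. I'm releasing it and taking the jam.

```bash
python3 - <<'E'
from h import *
release("mid",.34)
pick(.445,-.0114,.043,.24)
place("large",.043,.24)
save("side5",optics.read_camera("side")); save("w5",optics.read_camera("wrist"))
s=telemetry.observe(); print(s["width"],s["time_s"])
cv2.imwrite("pics/c5.png",np.hstack([cv2.resize(cv2.imread("pics/side5.png")[100:280,200:380],(400,400)),cv2.resize(cv2.imread("pics/w5.png"),(400,400))]))
E
```

```text
25.8583
pre [-0.8  0.4  0.4]
width 0.06317115538571685 gf 63.490424528717995
lift 0.06281639096137363 66.50122918188572 [-0.7  0.9 -3.6] 30.3333
down [-3.  -1.2  3.7]
0.06293395930299035 33.325
```

View pics/c5.png

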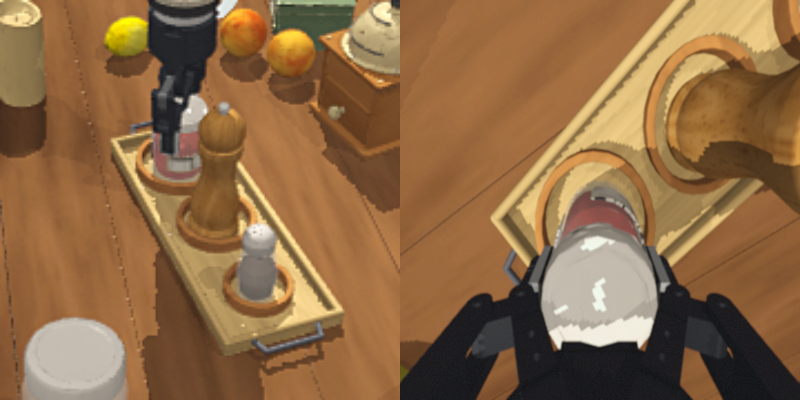

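The jam is inside the large ring with floor contact. I'm releasing it, backing off and checking all three.

```bash
python3 - <<'E'
from h import *
release("large",.34)
r.move_to([.52,-.02,.36],Q)
p=optics.camera_params("wrist"); save("w6",optics.read_camera("wrist"))
for n,z in(("small",.09),("mid",.176),("large",.096)): print(n,np.round(proj(p,[*W[n],.022]),1),"top",np.round(proj(p,[*W[n],z]),1))
r.move_to([.35,-.35,.4],Q)
save("top6",optics.read_camera("top")); save("side6",optics.read_camera("side")); print(telemetry.observe()["time_s"],fz())
t=optics.camera_params("top")
for n,z in(("small",.09),("mid",.175),("large",.096)): print(n,"top",np.round(proj(t,[*W[n],z]),1))
a=cv2.imread("pics/w6.png"); b=cv2.imread("pics/side6.png");c=cv2.imread("pics/top6.png")
R=lambda i,s:cv2.resize(i,s,interpolation=cv2.INTER_CUBIC)
cv2.imwrite("pics/c6.png",np.vstack([np.hstack([R(a[20:220,100:367],(400,300)),R(b[110:260,230:430],(400,300))]),np.hstack([R(c[115:190,195:295],(400,300)),R(c[115:235,195:355],(400,300))])]))
E
```

```text
36.55
small [257.5  56.9] top [258.   47.8]
mid [207.4 102.6] top [184.8  99.7]
large [161.4 144.7] top [145.2 151. ]
41.9583 [-0.1  0.2 -0.4]
small top [301.7 135.7]
mid top [264.3 134.8]
large top [227.1 148.3]
```

View pics/c6.png

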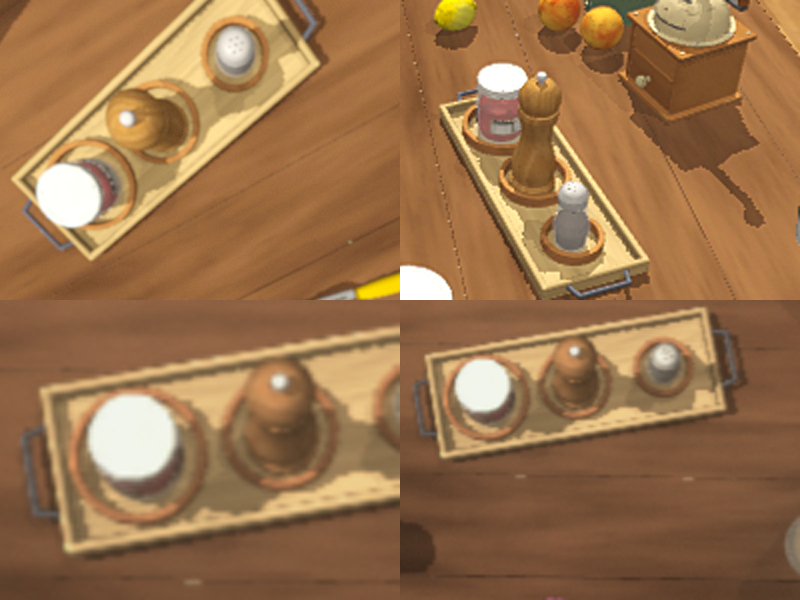

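View pics/side6.png

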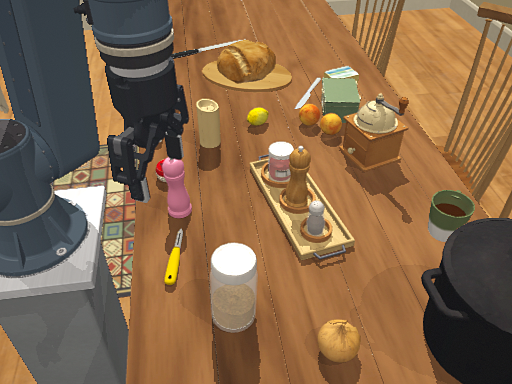

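The salt, mill and jam each stand upright inside their own ring. The rings allow at most 8, 9 and 13 mm of offset, inside the 16 mm limit. The candle (208,123) and pantry jar (233,287) are unmoved in the side view, and the arm is clear of everything.

```bash
python3 -c "
from plant import r
print(r.job_done())"
```

```text
the job is handed in; nothing more can be done
None
```

I handed the job in at about 42 s: salt, mill and jam each stand upright in their own wells, and the candle and pantry jar were left where they stood. The hand-in call returned no verdict.

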